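# Hang the slide rack on the stainer's loading rails

### The job

Two slide racks stand on the bench: take the one whose long crossbar ends in down-turned hooks and hang it on the loader's two rails. Lift its bar over the small anti-jump lips and lower it until both ends of the bar rest fully down on the rails in the bay behind the lips, with a hook outside each rail. Set it down rather than dropping it, keep it upright so that no slide falls out, and leave the other rack and the jar where they stand.

Things in the scene. Friction and masses are not known exactly. Their poses are not given: they have to be found in the camera images.
- hooked_rack: Rack to hang (all in mm): steel slide basket 84 x 50 (x, y), 41 high, 0.3 kg, standing on the bench. Flat steel crossbar along x, 166 long, 10 wide, 77 to 83 above the underside; both ends turn down as hooks, inner faces at x = +-79, reaching down to 60. A grey lift tab stands on the bar. Symmetric both ways, balanced about its z axis. Origin: centre of the underside, z up.
- lift_tab (a point): Grip point in the hooked rack's grey lift tab, 120 mm above the rack's underside, on its z axis. The tab is 36 mm along the rack's x, 14 mm along y, from 83 (top of the bar) to 138 mm above the underside. Grip from above. Axes as the rack's.
- loader: Fixed loader (all in mm). Two aluminium rails along its y, 12 wide, at x = +-61 (inner faces +-55, outer +-67), tops 115 above the bench, from y = -70 to 130; floor plate 10 thick below. Anti-jump lips, 14 high, at y = -26 to -20. Rail in front of them is only the nose. From y = 20 on, white covers 14 high; white housing y = 130 to 260, x = +-95, 150 high. Origin: on the bench under the bay, z up.
- bay (a point): Middle of the bay, midway between the rails at the height of their tops, 115 mm above the bench. The bay is the bare 40 mm of each rail (loader y = -20 to 20) between lip and white cover. Hung, the rack's bar lies across both rails here, along the loader's x, either way round, and the rack's underside is 38 mm above the bench. Axes as the loader's.
- plain_rack: The other slide rack, to be left standing: same basket, tab and heights, but its crossbar is only 88 mm long and has no hooks. Origin: centre of the underside; bar along x, z up.
- jar: Bystander: closed amber glass jar with a white lid, 60 mm in diameter, 85 mm high, to be left standing. Origin: centre of the underside.

How it is judged:
On the way:
1. the hooked rack's bar has been lifted above the top of the lips (z of hooked_rack in the frame of loader above 0.054 m), for 0.05 s.
At the end, for the whole second after the job is handed in: The hooked rack hangs at rest in the bay: underside 38 +-5 mm above the bench, middle within 20 mm of the bay's along the rails and 18 mm across, bar within 15 degrees of square to the rails, upright within 7 degrees; plain rack and jar within 30 mm of where they stood (z of hooked_rack in the frame of loader between 0.033 and 0.043 m and y of hooked_rack in the frame of loader between -0.02 and 0.02 m and x of hooked_rack in the frame of loader between -0.018 and 0.018 m and angle between the x axis of hooked_rack and the x axis of loader, either way round below 0.26 rad and angle between hooked_rack's own z axis and vertical below 0.12 rad and linear speed of hooked_rack below 0.03 m/s and distance of each of plain_rack, jar from where it was at the start of the episode below 0.03 m); the robot touches nothing.
It fails at once if the hooked rack is dropped: falls freely from more than about 20 mm (contact force between the fingers and hooked_rack below 0.05 N and linear speed of hooked_rack above 0.6 m/s).
It fails at once if the hooked rack is tipped more than about 30 degrees (angle between hooked_rack's own z axis and vertical above 0.52 rad).
It fails at once if the plain rack is moved more than 30 mm (not (distance of plain_rack from where it was at the start of the episode below 0.03 m)).
It fails at once if the jar is moved more than 30 mm or tipped over (not (distance of jar from where it was at the start of the episode below 0.03 m) or angle between jar's own z axis and vertical above 0.5 rad).
It also fails if it takes over 43 s, if anything falls off the work surface, if the arm or the gripper's body presses on something with over 40 N, if the wrist force passes 120 N, or if a joint passes its speed limit or range.

### The arm

A 7-joint arm with a two-finger parallel gripper is mounted at the origin on the work surface. World frame = base frame: x ahead of the robot, y to its left, z up, the work surface at z = 0. Lengths are in m, angles in rad, forces in N, time in s.
With the tool pointing down it reaches from about 0.425 to 1.025 m from the base axis. Payload 9.4 kg.
Tool frame: the origin (TCP) lies between the finger pads; the fingertips stand 14 mm ahead of it and the grasp point (between the pads) lies 5 mm behind it; z points along the fingers, y is the direction in which the jaws open and shut (so a half turn about z gives the same grasp; the last joint's range is limited). The gripper opens to 85 mm and grips with 20 to 120 N. Pads are 22 mm wide; open, the fingers measure 114 mm over their backs; the gripper's body (76 mm by 85 mm) begins 54 mm behind the grasp point. The pads swing forward as they close: fully open they stand 13 mm farther back than shut.
Start: joints at [1.142, 0.599, -0.003, 1.599, 0.002, 0.943, -0.08], TCP at [0.25, -0.681, 0.245] pointing down, gripper open.
Joint ranges: [-2.57, 2.57], [-0.35, 1.97], [-1.29, 1.29], [0.11, 2.56], [-1.05, 4.19], [0.11, 1.86], [-2.63, 2.63]. Speed limits (rad/s): [2.22, 2.22, 3.01, 3.01, 3.14, 3.14, 3.14].

### API

Orientations are given as a unit quaternion [w, x, y, z].
In Python, from rig import r gives the robot as it stands.
- The arm moves only by the tool step_arm, never from a script. Its argument "increments" is a list of rows, each an object of numbers: "x", "y", "z": the shift along the tool's x, y, z in m; "roll": the turn about the tool's z in rad. A call has 1 to 10 rows; each row shifts and turns the commanded pose from where the row before left it, along the tool's axes as they then stand; what a row does not reach is not made up. A row lasts 1/10 s, in which the tool goes at most 50 mm and 8.59 degrees, less where a joint would pass 70% of its speed; a pose out of reach is approached as far as the arm can. A call with a gripper value outside its range is refused whole. "hand" is the finger opening in m, from 0 to 0.0854, set as the call begins (left out, the last holds). The fingers move at their own pace and stop on an object; "force" is the grip in N (left out, the last holds). Time passes only in rows, so rows that do not move let the fingers close. It gives the time, the measured TCP pose, the force and the opening at its end, in the units of the state.
- r.observe(): the state, without advancing time (a new reading comes with each control period).
- r.grab_frame(name): name is "scene" or "top" or "wrist"; returns (picture, depth): 384x512x3 uint8, red, green, blue; 384x512 float32, m along the optical axis (not along the pixel's ray), 0 where there is no reading.
- r.camera_info(name): a dict with "fx", "fy", "cx", "cy" (pixels), "k1" (the pictures are not rectified: a ray, as slopes to the right and down, at radius r is drawn at 1 + k1 r^2 times it, then the intrinsics apply), "R" (3x3) and "t" (3): a world point X has camera coordinates R X + t; the wrist camera has in their place "hand_eye" (4x4, takes a point from camera to tool coordinates, whose origin is the TCP and whose axes are the flange's). Camera axes: x right, y down, z forward; pixel columns grow to the right and rows downward; lengths in m; the calibration is good to about 2 mm. A picture is of the moment at which its call begins: read the wrist's pose just before it. camera_info takes no time and is no camera call.
- r.job_done(): hands the job in, once; it reports no verdict.
Trained networks look in the newest picture that a camera, given by its name, has taken for a name from the list of things; names that differ only in an ending like _2 or _b are one class to them, and where a whole thing is asked for, a point or a joint stands for the part that bears it (a point fixed in the world has none). Each returns a list of dicts, best first, with "p" (0 to 1); they miss things now and then, are a little off and sometimes report something else, mostly with a low value. They report only what shows in the picture. A call takes as long as a camera call.
- r.trace(camera, query): "pixels" (384x512 bool, what is visible of it).
- r.mark_of(camera, query): "location" ([x, y, z] in m, in world coordinates, good to about 4 mm: a listed point, or the origin of a listed thing).
The state is a dict: "clock": time; "joint_pos": joint angles; "dq": joint speeds; "joint_torque": joint torques, N m; "eef_pos": TCP position; "tcp_rot": TCP orientation; "wrist_force": force on the tool from outside, world axes, zero at the start; "wrist_torque": the same for the moment, N m; "gripper_width": finger opening in m.
Only numpy, scipy, OpenCV 4.12 (cv2) and the standard library are available. Lean on these libraries where they do the work, as an engineer would, in place of code of your own. Each camera call takes 0.05 s, during which the arm holds its last target.

## Working session

There is one attempt and no reset: what is moved stays moved. The work goes in short steps, Python scripts to look and compute and a tool call to move; the robot and the scene stay as the last step left them, time stands still between calls to the robot, and variables do not carry over. Pictures are saved under pics/ and viewed, and the job is handed in when it is done.

Besides the shell and the picture viewer there is one more tool, called after "Request:" by a JSON object that holds its "fn" and its "kwargs". step_arm: Moves the arm, as the interface text tells. Its arguments: {"type":"object","properties":{"increments":{"type":"array","items":{"type":"object","properties":{"x":{"type":"number"},"y":{"type":"number"},"z":{"type":"number"},"roll":{"type":"number"}}}},"hand":{"type":"number"},"force":{"type":"number"}},"required":["increments"]}

```bash
ls; mkdir -p pics; python3 - <<'E'
from rig import r
import cv2,numpy as np
print(r.observe())
for c in ("top","scene"):
    p,d=r.grab_frame(c); cv2.imwrite(f"pics/{c}0.png",p[:,:,::-1])
    for q in ("hooked_rack","lift_tab","loader","bay","plain_rack","jar"):
        print(c,q,[(round(m['p'],2),np.round(m['location'],3)) for m in r.mark_of(c,q)])
print(r.observe()['clock'])
E
```

```text
pics
{'clock': 0.0, 'joint_pos': array([ 1.14231796,  0.60014172, -0.00250677,  1.60010572,  0.00182984,
        0.94290952, -0.0797853 ]), 'dq': array([-1.35343245e-03,  3.06870445e-04, -7.38031539e-04,  2.25652413e-05,
       -1.30273102e-03, -1.31440573e-03, -7.07790423e-04]), 'joint_torque': array([-5.49882916e-04, -7.76449156e+01,  1.56528734e+00, -2.58002383e+01,
        1.24155762e-02,  9.08587739e-03,  3.06691913e-05]), 'eef_pos': array([ 0.24961924, -0.68020544,  0.24441411]), 'tcp_rot': array([-7.47642515e-04,  9.84565732e-01,  1.75013452e-01, -2.28237014e-04]), 'wrist_force': array([-0.01239137, -0.50551907, -0.26472979]), 'wrist_torque': array([ 0.00249827,  0.0001531 , -0.00926672]), 'gripper_width': 0.08558434887183053}
top hooked_rack [(0.9, array([ 0.489, -0.298, -0.003]))]
top lift_tab [(0.66, array([ 0.491, -0.3  ,  0.124])), (0.37, array([0.51 , 0.18 , 0.116]))]
top loader [(0.92, array([ 0.511,  0.181, -0.003])), (0.44, array([ 0.487, -0.298, -0.004]))]
top bay [(0.62, array([0.512, 0.178, 0.115]))]
top plain_rack [(0.78, array([ 0.468, -0.077, -0.002]))]
top jar [(0.81, array([ 0.709, -0.203,  0.002]))]
scene hooked_rack [(0.16, array([0.509, 0.179, 0.001]))]
scene lift_tab [(0.61, array([ 0.492, -0.297,  0.119]))]
scene loader [(0.84, array([0.506, 0.181, 0.002])), (0.56, array([ 0.494, -0.299, -0.001])), (0.4, array([ 0.466, -0.072,  0.002]))]
scene bay [(0.86, array([0.513, 0.181, 0.115]))]
scene plain_rack [(0.6, array([ 0.467, -0.071,  0.002]))]
scene jar [(0.68, array([ 0.709, -0.196, -0.001]))]
0.7
```

View pics/top0.png

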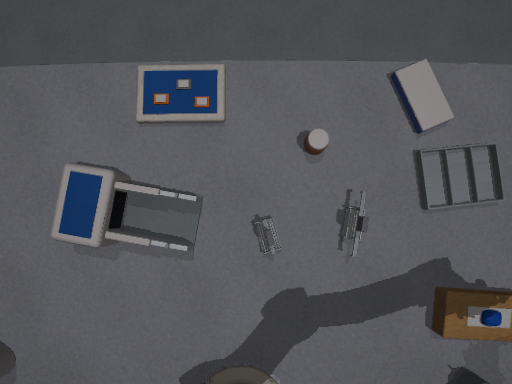

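View pics/scene0.png

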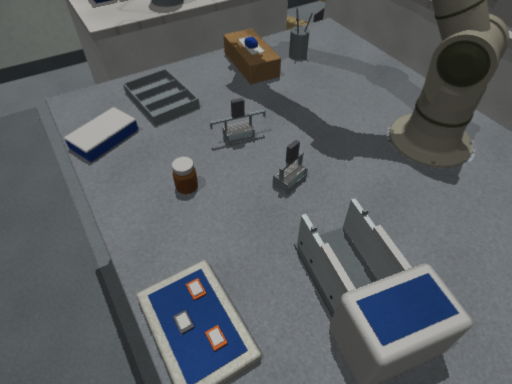

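The top view shows the hooked rack at about (357,225) with its bar nearly vertical. The plain rack is at (268,235), the jar at (317,141), and the loader's rails run left to right at (110–200, 185–248). Next I measure the angles from depth.

```bash
cat > h.py <<'E'
from rig import r
import cv2,numpy as np
def cloud(c,d,info=None):
    i=r.camera_info(c)
    K=np.array([[i['fx'],0,i['cx']],[0,i['fy'],i['cy']],[0,0,1.]])
    v,u=np.mgrid[0:d.shape[0],0:d.shape[1]]
    # k1 small: invert via cv2
    s=cv2.undistortPoints(np.stack([u.ravel(),v.ravel()],1).astype(np.float64)[:,None],K,np.array([i['k1'],0,0,0.]))[:,0]
    z=d.ravel(); P=np.c_[s*z[:,None],z]
    if 'R' in i: W=(P-np.array(i['t']))@np.array(i['R'])
    else:
        from scipy.spatial.transform import Rotation as Ro
        o=r.observe(); H=np.array(i['hand_eye']); q=o['tcp_rot']
        T=P@H[:3,:3].T+H[:3,3]
        W=T@Ro.from_quat([q[1],q[2],q[3],q[0]]).as_matrix().T+o['eef_pos']
    W[z==0]=np.nan
    return W.reshape(d.shape+(3,))
E
python3 - <<'E'
from h import *
for c in("top","scene"):
    p,d=r.grab_frame(c); W=cloud(c,d)
    def sel(cx,cy,rad,z0,z1):
        m=(np.hypot(W[...,0]-cx,W[...,1]-cy)<rad)&(W[...,2]>z0)&(W[...,2]<z1); return W[m]
    def line(Q):
        if len(Q)<5: return len(Q)
        vx,vy,x,y=cv2.fitLine(Q[:,:2].astype(np.float32),cv2.DIST_HUBER,0,.01,.01).ravel()
        t=(Q[:,:2]-[x,y])@[vx,vy]
        return len(Q),Q.mean(0).round(3),np.rad2deg(np.arctan2(vy,vx)).round(1),'mid',(np.array([x,y])+np.array([vx,vy])*(t.max()+t.min())/2).round(3),(t.max()-t.min()).round(3)
    print(c,'hook bar',line(sel(.49,-.298,.11,.065,.095)))
    print('tab',line(sel(.49,-.298,.06,.125,.15)))
    print('plain bar',line(sel(.468,-.075,.07,.065,.095)), line(sel(.468,-.075,.07,.125,.15)))
    Q=sel(.51,.18,.16,.105,.14)
    # loader sides
    for s in(1,-1):
        A=Q[(Q[:,0]-.51)*s>.03]; print('rail',s,line(A))
    p3=cv2.resize(p[140:280,50:400] if c=="top" else p[90:384,190:480],None,fx=2.2,fy=2.2,interpolation=cv2.INTER_CUBIC); cv2.imwrite(f"pics/{c}1.png",p3[:,:,::-1])
E
```

```text
top hook bar (255, array([ 0.495, -0.3  ,  0.083]), np.float32(-10.1), 'mid', array([ 0.495, -0.3  ]), np.float64(0.167))
tab (108, array([ 0.495, -0.3  ,  0.137]), np.float32(-12.2), 'mid', array([ 0.495, -0.299]), np.float64(0.036))
plain bar (82, array([ 0.467, -0.075,  0.083]), np.float32(15.6), 'mid', array([ 0.466, -0.075]), np.float64(0.088)) (92, array([ 0.466, -0.075,  0.138]), np.float32(16.0), 'mid', array([ 0.466, -0.075]), np.float64(0.036))
rail 1 (644, array([0.577, 0.228, 0.124]), np.float32(81.4), 'mid', array([0.576, 0.201]), np.float64(0.203))
rail -1 (578, array([0.457, 0.234, 0.123]), np.float32(81.1), 'mid', array([0.457, 0.223]), np.float64(0.205))
scene hook bar (250, array([ 0.495, -0.297,  0.081]), np.float32(-10.2), 'mid', array([ 0.494, -0.296]), np.float64(0.167))
tab (78, array([ 0.495, -0.296,  0.133]), np.float32(-15.3), 'mid', array([ 0.495, -0.295]), np.float64(0.035))
plain bar (134, array([ 0.47 , -0.068,  0.082]), np.float32(15.2), 'mid', array([ 0.462, -0.069]), np.float64(0.089)) (92, array([ 0.466, -0.07 ,  0.134]), np.float32(6.9), 'mid', array([ 0.465, -0.069]), np.float64(0.035))
rail 1 (850, array([0.579, 0.216, 0.121]), np.float32(79.0), 'mid', array([0.577, 0.201]), np.float64(0.2))
rail -1 (871, array([0.46 , 0.237, 0.12 ]), np.float32(79.0), 'mid', array([0.458, 0.222]), np.float64(0.201))
```

View pics/top1.png

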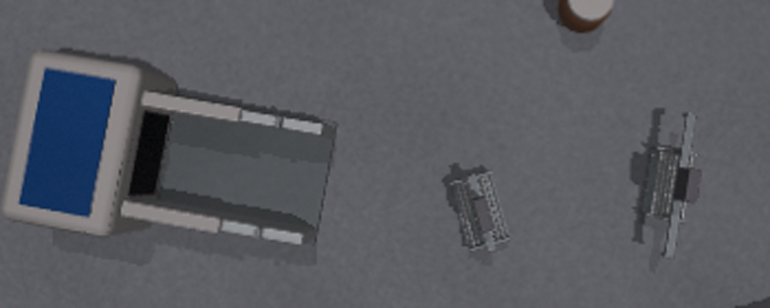

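View pics/scene1.png

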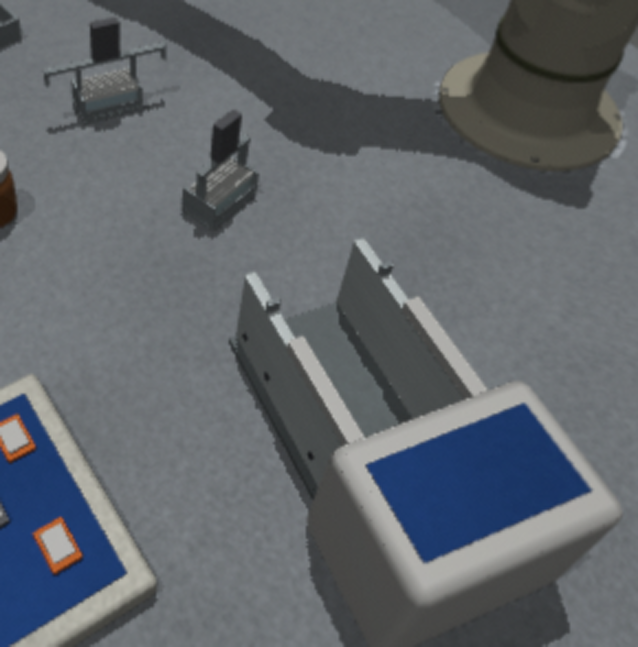

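The tab is at (0.495, -0.298) and the bar is at -10.2°. The loader's x axis is also at about -10.2°, with the bay at (0.512, 0.181). So I roll +0.53 rad first, then move over the tab.

Request:
{"fn": "step_arm", "kwargs": {"increments": [{"roll": 0.106}, {"roll": 0.106}, {"roll": 0.106}, {"roll": 0.106}, {"roll": 0.106}, {}], "hand": 0.0854}}

```text
validation failed for argument at $.in...
```

Request:
{"fn": "step_arm", "kwargs": {"increments": [{"x": 0.012, "y": -0.028}, {"x": 0.012, "y": -0.028}, {"x": 0.012, "y": -0.028}, {"x": 0.012, "y": -0.028}, {"x": 0.012, "y": -0.028}, {"x": 0.012, "y": -0.028}, {"x": 0.012, "y": -0.028}, {"x": 0.012, "y": -0.028}, {"x": 0.012, "y": -0.028}, {"x": 0.012, "y": -0.028}]}}

```text
validation failed for argument at $.in...
```

Request:
{"fn": "step_arm", "kwargs": {"increments": [{"x": 0.011, "y": -0.028}, {"x": 0.011, "y": -0.028}, {"x": 0.011, "y": -0.028}, {"x": 0.011, "y": -0.028}, {"x": 0.01, "y": -0.028}, {}, {}]}}

```text
validation failed for argument at $.in...
```

```bash
python3 - <<'E'
from h import *
from scipy.spatial.transform import Rotation as Ro
p,d=r.grab_frame("wrist"); o=r.observe(); W=cloud("wrist",d)
cv2.imwrite("pics/w1.png",p[:,:,::-1])
q=o['tcp_rot'];M=Ro.from_quat([q[1],q[2],q[3],q[0]]).as_matrix()
print(o['clock'],o['eef_pos'],M.round(4),o['joint_pos'].round(2))
for z0,z1 in((.07,.095),(.125,.15)):
    Q=W[(np.hypot(W[...,0]-.495,W[...,1]+.298)<.11)&(W[...,2]>z0)&(W[...,2]<z1)]
    if len(Q)<10: print(len(Q));continue
    rc=cv2.minAreaRect(Q[:,:2].astype(np.float32)*1000); print(len(Q),rc,np.median(Q,0))
print([(m['p'],m['location']) for m in r.mark_of("wrist","lift_tab")])
E
```

```text
0.85 [ 0.24982241 -0.68058458  0.24527796] [[ 9.387e-01  3.446e-01 -1.000e-04]
 [ 3.446e-01 -9.387e-01  0.000e+00]
 [-1.000e-04 -0.000e+00 -1.000e+00]] [ 1.14  0.6  -0.    1.6   0.    0.94 -0.08]
0
0
[]
```

View pics/w1.png

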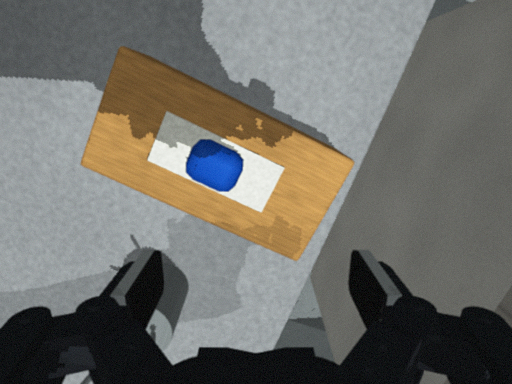

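The calls were refused and the arm hasn't moved. The wrist view shows only the wooden box below the start pose. I'll resend with every field filled in.

Request:
{"fn": "step_arm", "kwargs": {"increments": [{"x": 0, "y": 0, "z": 0, "roll": 0.106}, {"x": 0, "y": 0, "z": 0, "roll": 0.106}, {"x": 0, "y": 0, "z": 0, "roll": 0.106}, {"x": 0, "y": 0, "z": 0, "roll": 0.106}, {"x": 0, "y": 0, "z": 0, "roll": 0.106}, {"x": 0, "y": 0, "z": 0, "roll": 0}], "hand": 0.0854}}

```text
clock: 1.5
eef_pos: [0.2501, -0.6805, 0.2452]
tcp_rot: [0.0, 0.996, -0.09, -0.0]
wrist_force: [0.0, 0.1, -0.5]
gripper_width: 0.0853
```

Request:
{"fn": "step_arm", "kwargs": {"increments": [{"x": 0.012, "y": -0.028, "z": 0, "roll": 0}, {"x": 0.012, "y": -0.028, "z": 0, "roll": 0}, {"x": 0.012, "y": -0.028, "z": 0, "roll": 0}, {"x": 0.012, "y": -0.028, "z": 0, "roll": 0}, {"x": 0.012, "y": -0.028, "z": 0, "roll": 0}, {"x": 0.012, "y": -0.028, "z": 0, "roll": 0}, {"x": 0.012, "y": -0.028, "z": 0, "roll": 0}, {"x": 0.012, "y": -0.028, "z": 0, "roll": 0}, {"x": 0.012, "y": -0.028, "z": 0, "roll": 0}, {"x": 0.012, "y": -0.028, "z": 0, "roll": 0}]}}

```text
clock: 2.5
eef_pos: [0.4182, -0.4253, 0.2455]
tcp_rot: [0.0, 0.996, -0.087, 0.0]
wrist_force: [0.2, -0.2, -0.4]
gripper_width: 0.0856
```

Request:
{"fn": "step_arm", "kwargs": {"increments": [{"x": 0.011, "y": -0.028, "z": 0, "roll": 0}, {"x": 0.011, "y": -0.028, "z": 0, "roll": 0}, {"x": 0.011, "y": -0.028, "z": 0, "roll": 0}, {"x": 0.011, "y": -0.028, "z": 0, "roll": 0}, {"x": 0.01, "y": -0.028, "z": 0, "roll": 0}, {"x": 0, "y": 0, "z": 0, "roll": 0}, {"x": 0, "y": 0, "z": 0, "roll": 0}]}}

```text
clock: 3.2
eef_pos: [0.4958, -0.2977, 0.2454]
tcp_rot: [0.0, 0.996, -0.087, 0.0]
wrist_force: [-0.6, -1.2, -0.0]
gripper_width: 0.0852
```

```bash
python3 - <<'E'
from h import *
from scipy.spatial.transform import Rotation as Ro
p,d=r.grab_frame("wrist"); o=r.observe(); W=cloud("wrist",d)
cv2.imwrite("pics/w2.png",p[:,:,::-1])
q=o['tcp_rot'];M=Ro.from_quat([q[1],q[2],q[3],q[0]]).as_matrix()
print(o['clock'],o['eef_pos'],M.round(4),o['joint_pos'].round(2))
for z0,z1 in((.07,.095),(.125,.15)):
    Q=W[(np.hypot(W[...,0]-.495,W[...,1]+.298)<.11)&(W[...,2]>z0)&(W[...,2]<z1)]
    if len(Q)<10: print(len(Q));continue
    rc=cv2.minAreaRect(Q[:,:2].astype(np.float32)*1000); print(len(Q),rc,np.median(Q,0))
print([(m['p'],m['location']) for m in r.mark_of("wrist","lift_tab")])
E
```

```text
3.25 [ 0.49525232 -0.29858075  0.24537532] [[ 9.845e-01 -1.754e-01 -1.000e-04]
 [-1.754e-01 -9.845e-01 -5.000e-04]
 [-0.000e+00  6.000e-04 -1.000e+00]] [ 0.35  0.42  0.13  1.95 -0.08  0.77 -1.22]
1276 ((493.260009765625, -301.6689758300781), (13.386373519897461, 164.54396057128906), 80.8334732055664) [ 0.52776202 -0.3070073   0.08220042]
847 ((493.7766418457031, -301.375), (13.939491271972656, 35.760955810546875), 79.89532470703125) [ 0.495509   -0.30144661  0.1370595 ]
[(0.64, [0.4953, -0.301, 0.1217])]
```

View pics/w2.png

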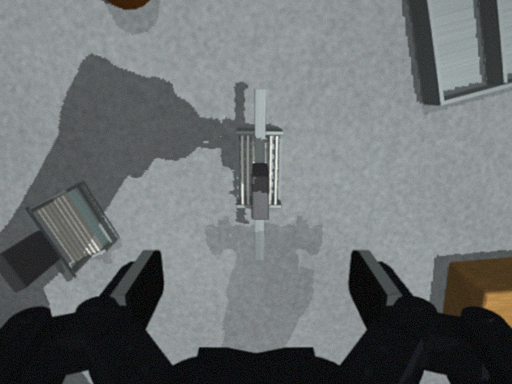

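The wrist view shows the hooked bar at column 260, midway between the fingers and parallel to tool x. The tab measures (0.494, -0.301), so I shift by 3 mm and descend to TCP z = 0.115.

Request:
{"fn": "step_arm", "kwargs": {"increments": [{"x": 0, "y": 0.001, "z": 0.016, "roll": 0}, {"x": 0, "y": 0.001, "z": 0.016, "roll": 0}, {"x": 0, "y": 0, "z": 0.016, "roll": 0}, {"x": 0, "y": 0, "z": 0.016, "roll": 0}, {"x": 0, "y": 0, "z": 0.016, "roll": 0}, {"x": 0, "y": 0, "z": 0.016, "roll": 0}, {"x": 0, "y": 0, "z": 0.016, "roll": 0}, {"x": 0, "y": 0, "z": 0.01, "roll": 0}, {"x": 0, "y": 0, "z": 0.008, "roll": 0}, {"x": 0, "y": 0, "z": 0, "roll": 0}]}}

```text
clock: 4.3
eef_pos: [0.4946, -0.3004, 0.1145]
tcp_rot: [-0.0, 0.996, -0.089, -0.001]
wrist_force: [-0.3, -0.0, -0.3]
gripper_width: 0.0853
```

Request:
{"fn": "step_arm", "kwargs": {"increments": [{"x": 0, "y": 0, "z": 0, "roll": 0}, {"x": 0, "y": 0, "z": 0, "roll": 0}, {"x": 0, "y": 0, "z": 0, "roll": 0}, {"x": 0, "y": 0, "z": 0, "roll": 0}, {"x": 0, "y": 0, "z": 0, "roll": 0}, {"x": 0, "y": 0, "z": 0, "roll": 0}, {"x": 0, "y": 0, "z": 0, "roll": 0}, {"x": 0, "y": 0, "z": 0, "roll": 0}], "hand": 0.0, "force": 50}}

```text
clock: 5.1
eef_pos: [0.4953, -0.3003, 0.1156]
tcp_rot: [0.0, 0.996, -0.089, 0.0]
wrist_force: [-1.0, -0.5, 4.0]
gripper_width: 0.0129
```

The fingers stopped on the tab at about 13 mm. Lifting.

Request:
{"fn": "step_arm", "kwargs": {"increments": [{"x": 0, "y": 0, "z": -0.005, "roll": 0}, {"x": 0, "y": 0, "z": -0.01, "roll": 0}, {"x": 0, "y": 0, "z": -0.02, "roll": 0}, {"x": 0, "y": 0, "z": -0.025, "roll": 0}, {"x": 0, "y": 0, "z": -0.025, "roll": 0}, {"x": 0, "y": 0, "z": -0.025, "roll": 0}, {"x": 0, "y": 0, "z": -0.025, "roll": 0}, {"x": 0, "y": 0, "z": -0.02, "roll": 0}, {"x": 0, "y": 0, "z": -0.01, "roll": 0}, {"x": 0, "y": 0, "z": -0.005, "roll": 0}]}}

```text
clock: 6.1
eef_pos: [0.4952, -0.2999, 0.2863]
tcp_rot: [0.0, 0.996, -0.089, 0.0]
wrist_force: [0.2, -0.2, -2.1]
gripper_width: 0.0136
```

```bash
python3 - <<'E'
from h import *
p,d=r.grab_frame("scene"); o=r.observe(); W=cloud("scene",d)
print(o['clock'],o['eef_pos'],o['wrist_force'],o['gripper_width'])
cv2.imwrite("pics/s2.png",cv2.resize(p[30:230,120:400],None,fx=2.5,fy=2.5)[:,:,::-1])
E
```

```text
6.15 [ 0.49518141 -0.30000127  0.28626921] [ 0.15654137 -0.34144643 -2.02541829] 0.013580944931620448
```

View pics/s2.png

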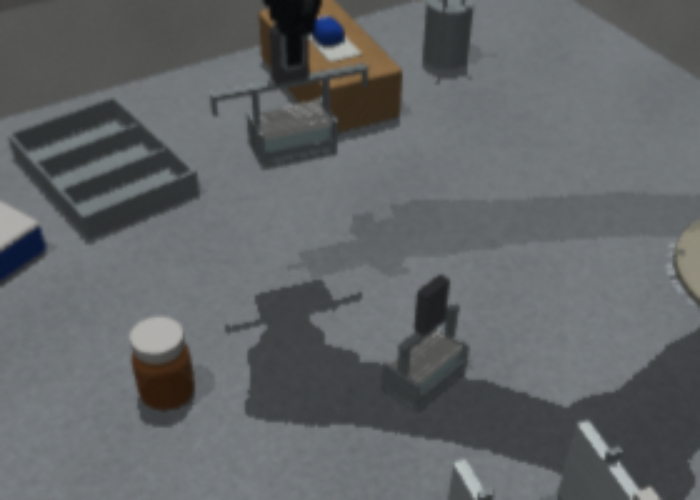

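The rack is held upright at about (300,110) in the crop, and the plain rack and jar haven't moved. Its underside is at about 0.171 m, clear of everything on the way to the bay.

Request:
{"fn": "step_arm", "kwargs": {"increments": [{"x": -0.001, "y": -0.007, "z": 0, "roll": 0}, {"x": -0.002, "y": -0.014, "z": 0, "roll": 0}, {"x": -0.003, "y": -0.02, "z": 0, "roll": 0}, {"x": -0.004, "y": -0.025, "z": 0, "roll": 0}, {"x": -0.004, "y": -0.025, "z": 0, "roll": 0}, {"x": -0.004, "y": -0.025, "z": 0, "roll": 0}, {"x": -0.004, "y": -0.025, "z": 0, "roll": 0}, {"x": -0.004, "y": -0.025, "z": 0, "roll": 0}, {"x": -0.004, "y": -0.025, "z": 0, "roll": 0}, {"x": -0.004, "y": -0.025, "z": 0, "roll": 0}]}}

```text
clock: 7.15
eef_pos: [0.4991, -0.0791, 0.2844]
tcp_rot: [-0.0, 0.996, -0.088, -0.001]
wrist_force: [0.3, -0.1, -2.3]
gripper_width: 0.0131
```

Request:
{"fn": "step_arm", "kwargs": {"increments": [{"x": -0.004, "y": -0.025, "z": 0, "roll": 0}, {"x": -0.004, "y": -0.025, "z": 0, "roll": 0}, {"x": -0.004, "y": -0.025, "z": 0, "roll": 0}, {"x": -0.004, "y": -0.025, "z": 0, "roll": 0}, {"x": -0.004, "y": -0.025, "z": 0, "roll": 0}, {"x": -0.004, "y": -0.025, "z": 0, "roll": 0}, {"x": -0.003, "y": -0.025, "z": 0, "roll": 0}, {"x": -0.003, "y": -0.025, "z": 0, "roll": 0}, {"x": -0.002, "y": -0.02, "z": 0, "roll": 0}, {"x": -0.001, "y": -0.015, "z": 0, "roll": 0}]}}

```text
clock: 8.15
eef_pos: [0.508, 0.1581, 0.2844]
tcp_rot: [0.0, 0.996, -0.088, -0.001]
wrist_force: [-0.2, 0.2, -2.1]
gripper_width: 0.0136
```

Request:
{"fn": "step_arm", "kwargs": {"increments": [{"x": 0, "y": -0.015, "z": 0, "roll": 0}, {"x": 0, "y": -0.01, "z": 0, "roll": 0}, {"x": 0, "y": 0, "z": 0, "roll": 0}, {"x": 0, "y": 0, "z": 0, "roll": 0}, {"x": 0, "y": 0, "z": 0, "roll": 0}]}}

```text
clock: 8.65
eef_pos: [0.5135, 0.1792, 0.2852]
tcp_rot: [0.0, 0.996, -0.09, -0.0]
wrist_force: [-0.6, 0.3, -1.7]
gripper_width: 0.0136
```

```bash
python3 - <<'E'
from h import *
from scipy.spatial.transform import Rotation as Ro
o=r.observe();print(o['clock'],o['eef_pos'],o['tcp_rot'],o['gripper_width'],o['joint_pos'].round(2))
q=o['tcp_rot'];M=Ro.from_quat([q[1],q[2],q[3],q[0]]).as_matrix()
print('bay in tool',(np.array([.512,.181,.115])-o['eef_pos'])@M)
for c in("top","scene","wrist"):
    p,d=r.grab_frame(c); W=cloud(c,d)
    Q=W[(np.hypot(W[...,0]-.512,W[...,1]-.181)<.10)&(W[...,2]>.235)&(W[...,2]<.26)]
    Q=Q[np.abs((Q-o['eef_pos'])@M[:,1])<.02]
    if len(Q)>10: print(c,len(Q),cv2.minAreaRect(Q[:,:2].astype(np.float32)*1000),Q[:,2].mean())
    print([(m['p'],m['location']) for m in r.mark_of(c,"hooked_rack")],[(m['p'],m['location']) for m in r.mark_of(c,"bay")])
    cv2.imwrite(f"pics/{c}3.png",p[:,:,::-1])
E
```

```text
8.65 [0.51352578 0.17919344 0.28518968] [ 3.06484965e-04  9.95976049e-01 -8.96191995e-02 -1.22195331e-04] 0.01355970545902441 [-0.45  0.34  0.01  1.97 -0.    0.84 -2.18]
bay in tool [-0.0017917  -0.00161279  0.17018903]
top 329 ((514.3958740234375, 177.74290466308594), (12.283193588256836, 165.12344360351562), 80.43683624267578) 0.2518989180584498
[(0.72, [0.5074, 0.1814, 0.1653])] [(0.95, [0.5126, 0.1781, 0.116])]
scene 519 ((512.8218994140625, 181.53292846679688), (13.515772819519043, 165.3880615234375), 79.85297393798828) 0.24961083242925952
[(0.6, [0.514, 0.1842, 0.1678])] [(0.71, [0.5084, 0.1825, 0.1167])]
wrist 2955 ((514.7205810546875, 179.65438842773438), (13.714811325073242, 160.66177368164062), 80.91759490966797) 0.252107341363062
[(0.78, [0.5096, 0.1812, 0.1669]), (0.4, [0.5119, 0.1797, 0.2921])] []
```

View pics/top3.png

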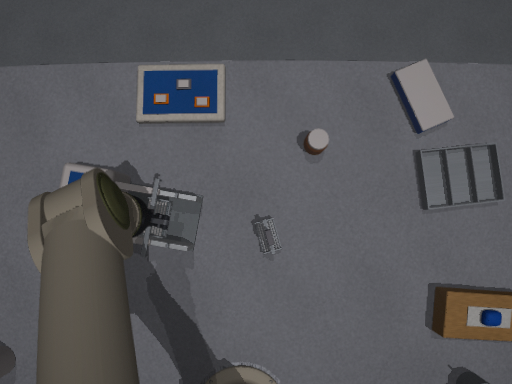

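View pics/scene3.png

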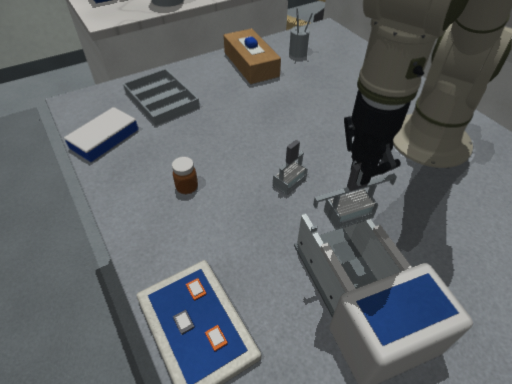

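View pics/wrist3.png

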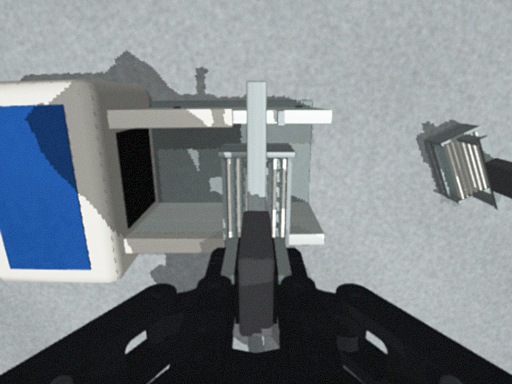

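The rack is above the bay, with the bar at columns 247–266 in the wrist view, between the lip at about 281 and the cover edge at about 232. Next I check the rails directly against the bar in the wrist cloud.

```bash
python3 - <<'E'
from h import *
from scipy.spatial.transform import Rotation as Ro
o=r.observe();q=o['tcp_rot'];M=Ro.from_quat([q[1],q[2],q[3],q[0]]).as_matrix()
p,d=r.grab_frame("wrist"); W=cloud("wrist",d)
T=(W-o['eef_pos'])@M; z=W[...,2]
m=(z>.11)&(z<.122)
A=T[m]
# far rail (x>0), near rail
for s in(1,-1):
    B=A[(A[:,0]*s>.03)&(abs(A[:,0])<.1)]
    print(s,len(B),'x',np.percentile(B[:,0],[2,50,98]).round(4) if len(B) else '')
    C=B[np.abs(B[:,1])<.15]; 
    h,e=np.histogram(C[:,1],bins=np.arange(-.06,.08,.004)); print(list(zip((e[:-1]*1000).round().astype(int),h)))
m=(z>.1255)&(z<.134); B=T[m]; 
for s in(1,-1):
    C=B[(B[:,0]*s>.03)&(abs(B[:,0])<.1)&(abs(B[:,1])<.08)]
    h,e=np.histogram(C[:,1],bins=np.arange(-.06,.08,.004)); print(s,list(zip((e[:-1]*1000).round().astype(int),h)))
m=(z>.24)&(z<.262)&(abs(T[...,1])<.02);B=T[m];print('bar',np.percentile(B[:,:2],[1,50,99],axis=0))
E
```

```text
1 1298 x [0.0332 0.0576 0.0854]
[(np.int64(-60), np.int64(0)), (np.int64(-56), np.int64(0)), (np.int64(-52), np.int64(0)), (np.int64(-48), np.int64(0)), (np.int64(-44), np.int64(0)), (np.int64(-40), np.int64(0)), (np.int64(-36), np.int64(0)), (np.int64(-32), np.int64(0)), (np.int64(-28), np.int64(0)), (np.int64(-24), np.int64(32)), (np.int64(-20), np.int64(56)), (np.int64(-16), np.int64(57)), (np.int64(-12), np.int64(40)), (np.int64(-8), np.int64(0)), (np.int64(-4), np.int64(0)), (np.int64(0), np.int64(0)), (np.int64(4), np.int64(0)), (np.int64(8), np.int64(47)), (np.int64(12), np.int64(56)), (np.int64(16), np.int64(56)), (np.int64(20), np.int64(0)), (np.int64(24), np.int64(29)), (np.int64(28), np.int64(64)), (np.int64(32), np.int64(53)), (np.int64(36), np.int64(58)), (np.int64(40), np.int64(56)), (np.int64(44), np.int64(52)), (np.int64(48), np.int64(61)), (np.int64(52), np.int64(56)), (np.int64(56), np.int64(58)), (np.int64(60), np.int64(55)), (np.int64(64), np.int64(57)), (np.int64(68), np.int64(11)), (np.int64(72), np.int64(0))]
-1 926 x [-0.0863 -0.0593 -0.0332]
[(np.int64(-60), 
[... 2400 characters left out ...]
t64(0)), (np.int64(-8), np.int64(0)), (np.int64(-4), np.int64(0)), (np.int64(0), np.int64(0)), (np.int64(4), np.int64(0)), (np.int64(8), np.int64(0)), (np.int64(12), np.int64(0)), (np.int64(16), np.int64(0)), (np.int64(20), np.int64(0)), (np.int64(24), np.int64(0)), (np.int64(28), np.int64(0)), (np.int64(32), np.int64(0)), (np.int64(36), np.int64(0)), (np.int64(40), np.int64(0)), (np.int64(44), np.int64(0)), (np.int64(48), np.int64(0)), (np.int64(52), np.int64(0)), (np.int64(56), np.int64(0)), (np.int64(60), np.int64(0)), (np.int64(64), np.int64(0)), (np.int64(68), np.int64(0)), (np.int64(72), np.int64(0))]
bar [[-0.07690393 -0.00546448]
 [ 0.04624964 -0.00018724]
 [ 0.08094948  0.00509814]]
```

Relative to the tool, the bay is centred at about x = -1.5 mm and y = -2 mm, and the rails are parallel to it. I correct that, then lower about 115 mm.

Request:
{"fn": "step_arm", "kwargs": {"increments": [{"x": -0.002, "y": -0.002, "z": 0.005, "roll": 0}, {"x": 0, "y": 0, "z": 0.01, "roll": 0}, {"x": 0, "y": 0, "z": 0.015, "roll": 0}, {"x": 0, "y": 0, "z": 0.015, "roll": 0}, {"x": 0, "y": 0, "z": 0.015, "roll": 0}, {"x": 0, "y": 0, "z": 0.01, "roll": 0}, {"x": 0, "y": 0, "z": 0.005, "roll": 0}, {"x": 0, "y": 0, "z": 0, "roll": 0}]}}

```text
clock: 9.95
eef_pos: [0.5117, 0.1825, 0.2095]
tcp_rot: [0.0, 0.996, -0.089, -0.001]
wrist_force: [0.1, 0.3, -1.8]
gripper_width: 0.0135
```

```bash
python3 - <<'E'
from h import *
o=r.observe();print(o['clock'],o['eef_pos'],o['wrist_force'])
p,d=r.grab_frame("scene"); a=cv2.resize(p[150:300,270:450],None,fx=3,fy=3,interpolation=cv2.INTER_CUBIC)
cv2.imwrite("pics/s4.png",a[:,:,::-1])
p,d=r.grab_frame("wrist");cv2.imwrite("pics/w4.png",p[:,:,::-1])
E
```

```text
9.95 [0.51168533 0.1825399  0.20949507] [ 0.09239526  0.31141741 -1.77155722]
```

View pics/s4.png

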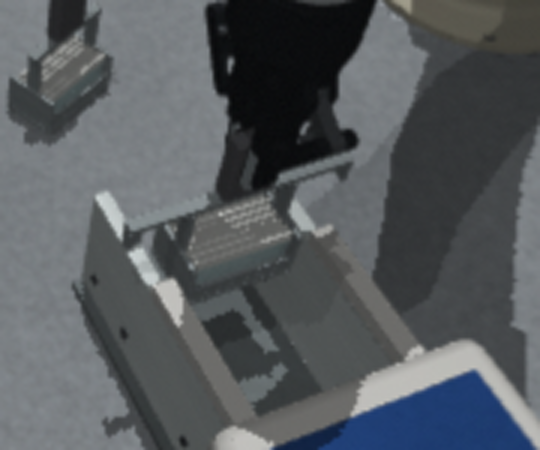

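View pics/w4.png

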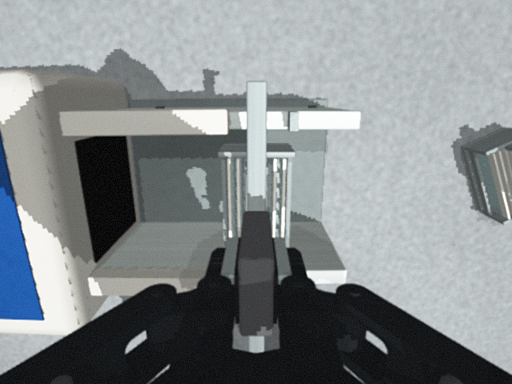

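In the wrist view the bar's centre column is 257, in the bay gap that runs from cover edge 228 to lip 289. The far end overhangs the rail. I keep lowering, slower near contact (expected at TCP z ≈ 0.153).

Request:
{"fn": "step_arm", "kwargs": {"increments": [{"x": 0, "y": 0, "z": 0.008, "roll": 0}, {"x": 0, "y": 0, "z": 0.01, "roll": 0}, {"x": 0, "y": 0, "z": 0.01, "roll": 0}, {"x": 0, "y": 0, "z": 0.01, "roll": 0}, {"x": 0, "y": 0, "z": 0.006, "roll": 0}, {"x": 0, "y": 0, "z": 0.004, "roll": 0}, {"x": 0, "y": 0, "z": 0, "roll": 0}]}}

```text
clock: 10.75
eef_pos: [0.5117, 0.1825, 0.1616]
tcp_rot: [0.0, 0.996, -0.089, -0.001]
wrist_force: [1.0, -0.2, -3.6]
gripper_width: 0.0131
```

Request:
{"fn": "step_arm", "kwargs": {"increments": [{"x": 0, "y": 0, "z": 0.002, "roll": 0}, {"x": 0, "y": 0, "z": 0.002, "roll": 0}, {"x": 0, "y": 0, "z": 0.002, "roll": 0}, {"x": 0, "y": 0, "z": 0.001, "roll": 0}, {"x": 0, "y": 0, "z": 0, "roll": 0}, {"x": 0, "y": 0, "z": 0, "roll": 0}]}}

```text
clock: 11.35
eef_pos: [0.512, 0.1826, 0.1553]
tcp_rot: [0.0, 0.996, -0.089, -0.0]
wrist_force: [-0.2, 0.3, -2.7]
gripper_width: 0.0131
```

Request:
{"fn": "step_arm", "kwargs": {"increments": [{"x": 0, "y": 0, "z": 0.001, "roll": 0}, {"x": 0, "y": 0, "z": 0.001, "roll": 0}, {"x": 0, "y": 0, "z": 0, "roll": 0}, {"x": 0, "y": 0, "z": 0, "roll": 0}]}}

```text
clock: 11.75
eef_pos: [0.512, 0.1827, 0.1535]
tcp_rot: [-0.0, 0.996, -0.089, 0.0]
wrist_force: [-1.2, -0.6, 2.0]
gripper_width: 0.0135
```

Request:
{"fn": "step_arm", "kwargs": {"increments": [{"x": 0, "y": 0, "z": 0.001, "roll": 0}, {"x": 0, "y": 0, "z": 0, "roll": 0}, {"x": 0, "y": 0, "z": 0, "roll": 0}]}}

```text
clock: 12.05
eef_pos: [0.512, 0.1826, 0.1534]
tcp_rot: [-0.0, 0.996, -0.089, 0.0]
wrist_force: [-3.4, -2.1, 15.2]
gripper_width: 0.0136
```

Contact came at TCP z = 0.1535, as expected with the bar on the rails (on a lip or cover it would be 14 mm higher). I relieve the preload by 1 mm and open.

Request:
{"fn": "step_arm", "kwargs": {"increments": [{"x": 0, "y": 0, "z": -0.001, "roll": 0}, {"x": 0, "y": 0, "z": 0, "roll": 0}]}}

```text
clock: 12.25
eef_pos: [0.512, 0.1826, 0.1535]
tcp_rot: [-0.0, 0.996, -0.089, 0.0]
wrist_force: [-1.4, -0.7, 5.2]
gripper_width: 0.0134
```

Request:
{"fn": "step_arm", "kwargs": {"increments": [{"x": 0, "y": 0, "z": 0, "roll": 0}, {"x": 0, "y": 0, "z": 0, "roll": 0}, {"x": 0, "y": 0, "z": 0, "roll": 0}, {"x": 0, "y": 0, "z": 0, "roll": 0}, {"x": 0, "y": 0, "z": 0, "roll": 0}, {"x": 0, "y": 0, "z": 0, "roll": 0}], "hand": 0.06}}

```text
clock: 12.85
eef_pos: [0.512, 0.1826, 0.1532]
tcp_rot: [0.0, 0.996, -0.089, -0.0]
wrist_force: [-0.3, 0.3, 0.4]
gripper_width: 0.0597
```

```bash
python3 - <<'E'
from h import *
o=r.observe();print(o['clock'],o['eef_pos'],o['wrist_force'],o['gripper_width'])
p,d=r.grab_frame("scene"); a=cv2.resize(p[150:300,270:450],None,fx=3,fy=3,interpolation=cv2.INTER_CUBIC)
cv2.imwrite("pics/s5.png",a[:,:,::-1])
p,d=r.grab_frame("wrist");cv2.imwrite("pics/w5.png",p[:,:,::-1])
E
```

```text
12.85 [0.51197473 0.18258452 0.15320927] [-0.32992728  0.29256222  0.40587284] 0.059721928369853516
```

View pics/s5.png

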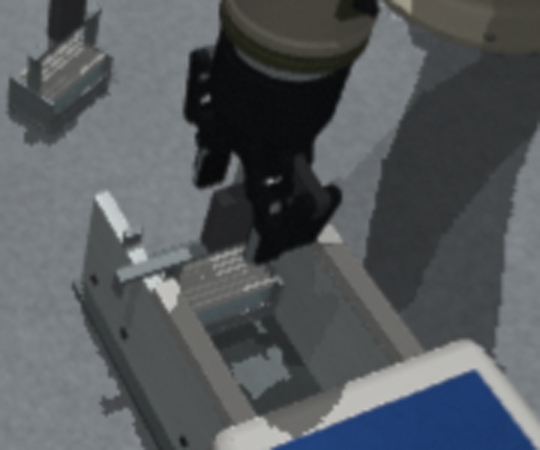

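View pics/w5.png

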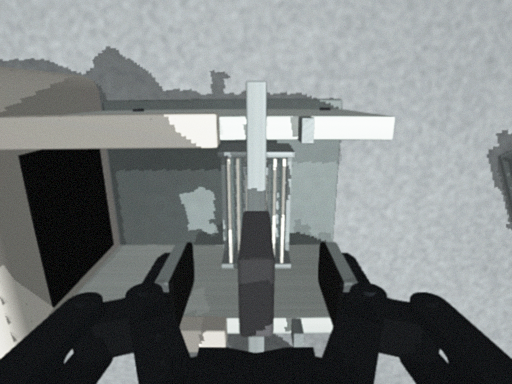

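The bar rests on both rails between lip and cover, and the fingers are clear of the tab on both sides. I raise the hand straight up and back toward the robot's free side, then check.

Request:
{"fn": "step_arm", "kwargs": {"increments": [{"x": 0, "y": 0, "z": -0.01, "roll": 0}, {"x": 0, "y": 0, "z": -0.02, "roll": 0}, {"x": 0, "y": 0, "z": -0.02, "roll": 0}, {"x": 0, "y": 0, "z": -0.02, "roll": 0}, {"x": 0, "y": 0, "z": -0.02, "roll": 0}, {"x": 0, "y": 0, "z": -0.02, "roll": 0}, {"x": 0, "y": 0, "z": -0.01, "roll": 0}, {"x": 0, "y": 0, "z": 0, "roll": 0}]}}

```text
clock: 13.75
eef_pos: [0.5125, 0.1828, 0.2748]
tcp_rot: [-0.001, 0.996, -0.089, 0.001]
wrist_force: [0.4, 0.7, -1.0]
gripper_width: 0.06
```

```bash
python3 - <<'E'
from h import *
o=r.observe();print(o['clock'],o['eef_pos'],o['wrist_force'],o['gripper_width'])
bx=np.array([.9845,-.1754]);by=np.array([.1754,.9845])
for c in("wrist","scene","top"):
    p,d=r.grab_frame(c); W=cloud(c,d)
    m=(np.hypot(W[...,0]-.512,W[...,1]-.181)<.10)&(np.abs((W[...,:2]-[.512,.181])@by)<.012)&(W[...,2]>.114)&(W[...,2]<.128)
    Q=W[m]
    if len(Q)>10:
        t=(Q[:,:2]-[.512,.181])@bx; print(c,len(Q),cv2.minAreaRect(Q[:,:2].astype(np.float32)*1000),'z far/near',Q[t>.03][:,2].mean(),Q[t<-.03][:,2].mean())
    for k in("hooked_rack","plain_rack","jar"): print(c,k,[(m['p'],m['location']) for m in r.mark_of(c,k)][:2])
    cv2.imwrite(f"pics/{c}6.png",(p if c=="wrist" else cv2.resize(p[150:300,270:450],None,fx=3,fy=3) if c=="scene" else p)[:,:,::-1])
E
```

```text
13.75 [0.51249347 0.18282295 0.27484643] [ 0.38563604  0.6800183  -1.01356309] 0.05999101153234823
wrist 1347 ((509.5143737792969, 181.18331909179688), (22.832143783569336, 164.25897216796875), 80.09650421142578) z far/near 0.11880280043094457 0.11894498482549318
wrist hooked_rack []
wrist plain_rack [(0.64, [0.4653, -0.0739, 0.003])]
wrist jar []
scene 365 ((509.568603515625, 180.80026245117188), (22.604158401489258, 166.2564239501953), 79.85877227783203) z far/near 0.11838611539229207 0.11829225191625835
scene hooked_rack [(0.58, [0.5124, 0.1856, 0.0363])]
scene plain_rack [(0.59, [0.4694, -0.0727, 0.0023])]
scene jar []
top 270 ((512.1322631835938, 180.79010009765625), (23.639875411987305, 166.3868408203125), 79.59463500976562) z far/near 0.11988613961421543 0.11968216239875573
top hooked_rack [(0.96, [0.5049, 0.1859, 0.0336])]
top plain_rack [(0.56, [0.4638, -0.0783, 0.0023])]
top jar [(0.95, [0.7145, -0.2012, 0.0025]), (0.28, [0.5105, 0.1784, 0.1188])]
```

View pics/wrist6.png

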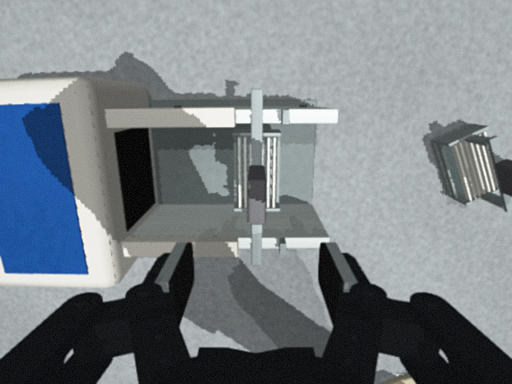

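View pics/scene6.png

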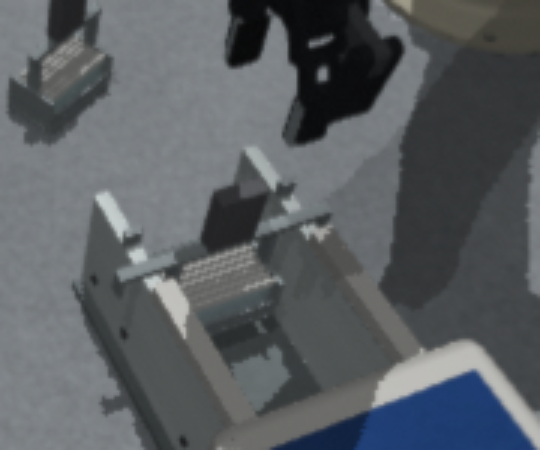

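The rack hangs level in the bay, crossing both rails between lip and cover with equal overhang. The hand is clear, so I hand in the job.

```bash
python3 -c "
from rig import r
print(r.job_done(), r.observe()['clock'])"
```

```text
the job is handed in; nothing more can be done
the job is handed in; nothing more can be done
```

The hooked rack is hanging on the loader's two rails in the bay, and I handed the job in just after 14 s; no verdict is reported.

I gripped the tab and lifted the rack to about 171 mm, well above the lips. I carried it over the plain rack and lowered it until the bar touched the rails at the expected height. The grip then eased off by 1 mm, and the hand opened and rose clear.

**Position:** depth readings from all three cameras put the bar level end to end, about square to the rails and within a few mm of the bay's middle. Both ends reach past the rails with similar overhang, so a hook should lie outside each. I judged that from the bar's length, not from a close view of the hooks.

**Height:** `mark_of` put the rack's underside at 34–36 mm, against a nominal 38 mm and its own accuracy of about 4 mm. Contact came at tool height 0.1535 m, where I expected 0.153 m, which fits the bar being fully down on the rails.

**Other things:** the plain rack and jar read within about 6 mm of where they started, which is about the measuring error.

**Failed or disagreed:** my first three move calls were refused because rows left out some fields, and the arm did not move. In the last check the wrist camera did not find the hooked rack, and neither the wrist nor the scene camera found the jar. The other cameras covered both.

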